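# Feel for the switch left on and release it

## Robot

A 7-joint arm with a two-finger parallel gripper is mounted at the origin on a cart in front of the work surface, level with it; the furniture and walls round the work are solid. World frame = base frame: x ahead of the robot, y to its left, z up, the work surface at z = 0. Lengths are in m, angles in rad, forces in N, time in s.
With the tool pointing down it reaches from about 0.4 to 0.75 m from the base axis. Payload 19.5 kg.
Tool frame: the origin (TCP) lies at the very end of the fingers, on their centre line; the grasp point (between the pads) lies 19 mm behind it; z points along the fingers, y is the line along which they close (so a half turn about z gives the same grasp; the last joint's range is limited). The gripper opens to 85 mm and grips with 20 to 120 N. Pads are 22 mm wide; open, the fingers measure 114 mm over their backs; the gripper's body (76 mm by 85 mm) begins 54 mm behind the grasp point. The pads swing forward as they close: fully open they stand 13 mm farther back than shut.
Start: joints at [1.067, 0.707, -0.028, 1.485, 0.022, 0.951, -0.075], TCP at [0.256, -0.515, 0.231] pointing down, gripper open.
Joint ranges: [-2.71, 2.71], [-0.32, 2.16], [-1.57, 1.52], [0, 2.45], [-1.46, 4.6], [0, 2.02], [-2.83, 2.83]. Speed limits (rad/s): [1.89, 1.89, 2.57, 2.57, 3.01, 3.01, 3.01].

## Interface

Orientations are given as a unit quaternion [w, x, y, z].
In Python, from bench import r gives the robot as it stands. Calls block until the motion is done:
- r.reach(position, orientation): joint-space move of the TCP to a pose.
- r.movel(position, feed=0.15, orientation=None): straight line of the TCP; orientation=None keeps the orientation; feed is the mean speed in m/s.
- r.move_j(angles): joint-space move.
- r.gripper_to(opening, newtons=None): finger opening in m; newtons is the grip in N (None keeps the last); returns when the fingers have stopped.
- r.pause(seconds).
- r.ik(position, orientation): joint angles nearest the present ones, or None.
- r.observe(): the state.
- r.get_image(name): name is "scene" or "top" or "wrist"; returns (picture, depth): 420x560x3 uint8, blue, green, red; 420x560 float32, m along the optical axis (not along the pixel's ray), 0 where there is no reading.
- r.camera_info(name): a dict with "intrinsics" (3x3 intrinsics, pixels), "k1" (the pictures are not rectified: a ray, as slopes to the right and down, at radius r is drawn at 1 + k1 r^2 times it, then the intrinsics apply), "R" (3x3) and "t" (3): a world point X has camera coordinates R X + t; the wrist camera has in their place "T_tool_cam" (4x4, takes a point from camera to tool coordinates, whose origin is the TCP and whose axes are the flange's). Camera axes: x right, y down, z forward; pixel columns grow to the right and rows downward; lengths in m; the calibration is good to about 2 mm. A picture is of the moment at which its call begins: read the wrist's pose just before it. camera_info takes no time and is no camera call.
A pose or a line that the arm cannot do raises r.MotionError and nothing moves.
- r.finish_job(): hands the job in; it is judged then, once.
The state is a dict: "time": time; "q": joint angles; "joint_velocities": joint speeds; "joint_torque": joint torques, N m; "position": TCP position; "ee_rot": TCP orientation; "ft_force": force on the tool from outside, world axes, zero at the start; "wrist_torque": the same for the moment, N m; "finger_gap": finger opening in m; "grasp_force": force on a finger pad.
Only numpy, scipy, OpenCV 4.12 (cv2) and the standard library are available. Lean on these libraries where they do the work, as an engineer would, in place of code of your own. Each camera call takes 0.05 s, during which the arm holds its last target. There are 200 camera calls.

## Task

One of the four identical keys on the outlet strip has been left latched down, so its outlet is still on. With closed fingertips tap the keys lightly one after the other from left to right (as the robot sees them), without pushing down any that is up; then press the latched one firmly so that it lets go and springs up like the rest. Only touch: leave the wooden block, the cork and the white carton where they are.

Things in the scene. Friction and masses are not known exactly. Their poses are not given: they have to be found in the camera images.
- outlet_strip: grey outlet strip, 124 x 266 mm, fixed: four housings (tops 41 mm above the bench) with a black key each, behind them a 30 mm high rail with four round outlets, 34 mm high end cheeks. Origin at bench height, mid-row; x away from the robot, y to the left. Key centres at x = -3 mm, y = +82.5, +27.5, -27.5, -82.5 mm from left to right
- key_a: one of four identical black key caps, 34 x 34 mm, in a row on the strip; its place in the row varies. Origin: centre of the cap's top face (goes down with the key), z up, y along the row to the left. Up, the top is 56 mm above the bench; latched, about 52 mm; travel ends at 48 mm. Exactly one of the four, any of them, starts latched.
- key_b: one of four identical black key caps, 34 x 34 mm, in a row on the strip; its place in the row varies. Origin: centre of the cap's top face (goes down with the key), z up, y along the row to the left. Springs of all four: an up key gives at 2 N, then 1 N more per mm (8 N at 6 mm); let go, it comes up again and does not latch.
- key_c: one of four identical black key caps, 34 x 34 mm, in a row on the strip; its place in the row varies. Origin: centre of the cap's top face (goes down with the key), z up, y along the row to the left. A latched key does not give until pressed with about 6 N, so it feels firm to a light tap, and lower than the rest.
- key_d: one of four identical black key caps, 34 x 34 mm, in a row on the strip; its place in the row varies. Origin: centre of the cap's top face (goes down with the key), z up, y along the row to the left. Pressed 2.5 mm or more below its latched height (which takes up to 14 N; top at 49.5 mm or less), a latched key is freed and rises to 56 mm as the finger is withdrawn.
- lime_block: pale limewood block, 30 x 70 x 20 mm, loose, left of the strip; origin at the centre of its underside. Bystander
- cork_block: round brown cork, 34 mm across, 26 mm high, loose, in front of the strip; origin at the centre of its underside. Bystander
- white_box: small white carton, 36 x 50 x 28 mm, loose, right of the strip; origin at the centre of its underside. Bystander
- lamp_main: fixed desk lamp, an obstacle left of the work. Its grey shade fills x 0.34 to 0.51, y 0.48 to 0.66, z 0.17 to 0.37 m (world); from there its arm rises to the far right, 0.63 m high over x 0.71, y 0.23. Pass round the shade on the robot's side. Origin at x 0.65, y 0.36

How it is judged:
On the way, in this order (a step that is already met when the one before it is completed fails the run):
1. the leftmost key (of the row, seen from the robot) is touched by the fingers (((y of key_a in the frame of outlet_strip above 0.055 m and contact force between the fingers and key_a above 0.3 N) or (y of key_b in the frame of outlet_strip above 0.055 m and contact force between the fingers and key_b above 0.3 N) or (y of key_c in the frame of outlet_strip above 0.055 m and contact force between the fingers and key_c above 0.3 N) or (y of key_d in the frame of outlet_strip above 0.055 m and contact force between the fingers and key_d above 0.3 N))), for 0.02 s.
2. the second key (of the row, seen from the robot) is touched by the fingers (((y of key_a in the frame of outlet_strip between 0 and 0.055 m and contact force between the fingers and key_a above 0.3 N) or (y of key_b in the frame of outlet_strip between 0 and 0.055 m and contact force between the fingers and key_b above 0.3 N) or (y of key_c in the frame of outlet_strip between 0 and 0.055 m and contact force between the fingers and key_c above 0.3 N) or (y of key_d in the frame of outlet_strip between 0 and 0.055 m and contact force between the fingers and key_d above 0.3 N))), for 0.02 s.
3. the third key (of the row, seen from the robot) is touched by the fingers (((y of key_a in the frame of outlet_strip between -0.055 and 0 m and contact force between the fingers and key_a above 0.3 N) or (y of key_b in the frame of outlet_strip between -0.055 and 0 m and contact force between the fingers and key_b above 0.3 N) or (y of key_c in the frame of outlet_strip between -0.055 and 0 m and contact force between the fingers and key_c above 0.3 N) or (y of key_d in the frame of outlet_strip between -0.055 and 0 m and contact force between the fingers and key_d above 0.3 N))), for 0.02 s.
4. the rightmost key (of the row, seen from the robot) is touched by the fingers (((y of key_a in the frame of outlet_strip below -0.055 m and contact force between the fingers and key_a above 0.3 N) or (y of key_b in the frame of outlet_strip below -0.055 m and contact force between the fingers and key_b above 0.3 N) or (y of key_c in the frame of outlet_strip below -0.055 m and contact force between the fingers and key_c above 0.3 N) or (y of key_d in the frame of outlet_strip below -0.055 m and contact force between the fingers and key_d above 0.3 N))), for 0.02 s.
5. after that, the key that was latched down has been pressed and has sprung up level with the others (((distance of key_a from where it was at the start of the episode above 0.0025 m and z of key_a in the frame of outlet_strip above 0.0545 m) or (distance of key_b from where it was at the start of the episode above 0.0025 m and z of key_b in the frame of outlet_strip above 0.0545 m) or (distance of key_c from where it was at the start of the episode above 0.0025 m and z of key_c in the frame of outlet_strip above 0.0545 m) or (distance of key_d from where it was at the start of the episode above 0.0025 m and z of key_d in the frame of outlet_strip above 0.0545 m))), for 0.1 s.
At the end, for the whole second after the job is handed in: All four keys stand up (tops within 1.5 mm of 56 mm above the bench); wooden block, cork and carton are within 15 mm of where they started (z of each of key_a, key_b, key_c, key_d in the frame of outlet_strip above 0.0545 m and distance of each of lime_block, cork_block, white_box from where it was at the start of the episode below 0.015 m); the robot touches nothing.
It fails at once if a key that was up is pushed down by more than 6 mm (distance of any of key_a, key_b, key_c, key_d from where it was at the start of the episode above 0.006 m).
It fails at once if the wooden block, cork or carton is moved by more than 15 mm or lifted by 10 mm (distance of any of lime_block, cork_block, white_box from where it was at the start of the episode above 0.015 m or height (world z) of any of lime_block, cork_block, white_box above 0.01 m).
It also fails if it takes over 51 s, if anything falls off the work surface, if the arm or the gripper's body presses on something with over 40 N, if the wrist force passes 120 N, or if a joint passes its speed limit or range.

## Working session

There is one attempt and no reset: what is moved stays moved. The work goes in short steps, each a Python script; the robot and the scene stay as the last script left them, time stands still between calls to the robot, and variables do not carry over. Pictures are saved under pics/ and viewed, at most 10 in all, crops included, and the job is handed in when it is done.

```bash
mkdir -p pics
python3 - <<'E'
from bench import r
import cv2,numpy as np,pickle
s=r.observe();print({k:np.round(v,3).tolist() for k,v in s.items()})
d={}
for n in("scene","top"):
    im,dep=r.get_image(n);i=r.camera_info(n);d[n]=(im,dep,i);cv2.imwrite(f"pics/{n}0.png",im)
    print(n,i)
print(r.camera_info("wrist"))
pickle.dump(d,open("d0.pkl","wb"))
E
```

```text
{'time': 0.0, 'q': [1.067, 0.707, -0.028, 1.485, 0.022, 0.951, -0.075], 'joint_velocities': [-0.002, -0.0, -0.002, 0.001, 0.0, -0.002, 0.001], 'joint_torque': [0.001, -88.321, 1.235, -23.617, 0.017, 0.006, -0.0], 'position': [0.256, -0.515, 0.231], 'ee_rot': [-0.001, 0.973, 0.229, -0.0], 'ft_force': [0.893, -0.464, -0.219], 'wrist_torque': [-0.04, 0.009, -0.004], 'grasp_force': 0.0, 'finger_gap': 0.085}
scene {'intrinsics': array([[476.5257152 ,   0.        , 283.83977704],
       [  0.        , 476.5257152 , 204.19162439],
       [  0.        ,   0.        ,   1.        ]]), 'k1': -0.026027572408062673, 'R': array([[-0.83172257, -0.55491332, -0.01757206],
       [-0.34495124,  0.54130642, -0.76680898],
       [ 0.43502439, -0.63171082, -0.6416348 ]]), 't': array([0.48625228, 0.23214927, 1.05446195])}
top {'intrinsics': array([[525.70898152,   0.        , 276.71118215],
       [  0.        , 525.70898152, 213.12520413],
       [  0.        ,   0.        ,   1.        ]]), 'k1': -0.14897079386444798, 'R': array([[-0.02278409, -0.9997382 ,  0.00210253],
       [-0.99862011,  0.02265898, -0.04737564],
       [ 0.0473156 , -0.00317904, -0.99887493]]), 't': array([0.06499461, 0.52544437, 1.221402  ])}
{'intrinsics': array([[336.76577337,   0.        , 285.96038254],
       [  0.        , 336.76577337, 206.52906595],
       [  0.        ,   0.        ,   1.        ]]), 'k1': -0.06487242617706708, 'T_tool_cam': array([[ 3.44164901e-04, -9.63545147e-01, -2.67545568e-01,
         6.80769951e-02],
       [ 9.99999918e-01,  3.88333275e-04, -1.12174423e-04,
         4.83404235e-04],
       [ 2.11981968e-04, -2.67545507e-01,  9.63545202e-01,
        -1.42911723e-01],
       [ 0.00000000e+00,  0.00000000e+00,  0.00000000e+00,
         1.00000000e+00]])}
```

View pics/top0.png

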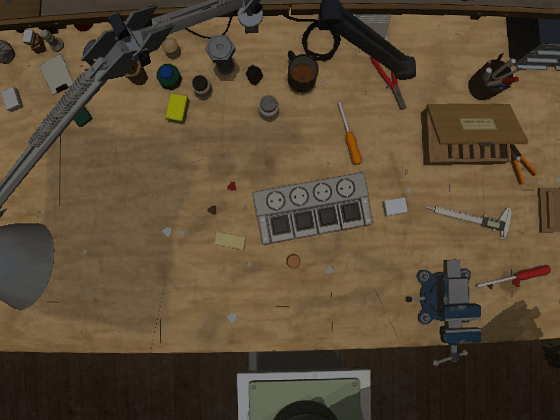

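View pics/scene0.png

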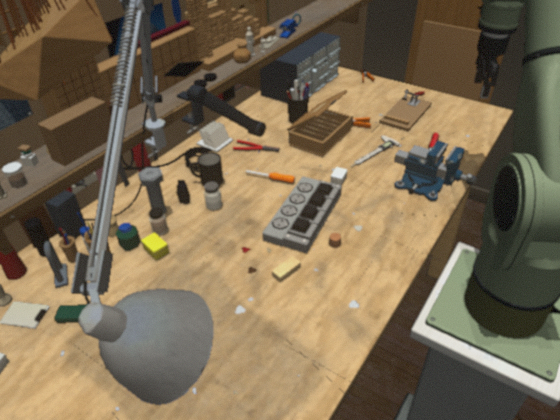

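The top view shows the strip at about (313,207), turned roughly 10°, with four keys at about (280,224), (304,220), (328,216) and (351,211). The block is at (230,240), the cork at (293,261) and the carton at (396,206). The scene view agrees. I'll enlarge the strip next.

Run:
```python
import pickle,cv2
d=pickle.load(open("d0.pkl","rb"))
c=d["top"][0][165:270,245:385];cv2.imwrite("pics/topc.png",cv2.convertScaleAbs(cv2.resize(c,None,fx=5.5,fy=5.5,interpolation=cv2.INTER_CUBIC),alpha=1.6))
c=d["scene"][0][160:290,250:360];cv2.imwrite("pics/scenec.png",cv2.convertScaleAbs(cv2.resize(c,None,fx=4.5,fy=4.5,interpolation=cv2.INTER_CUBIC),alpha=1.3))
```

```text
(no output)
```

View pics/topc.png

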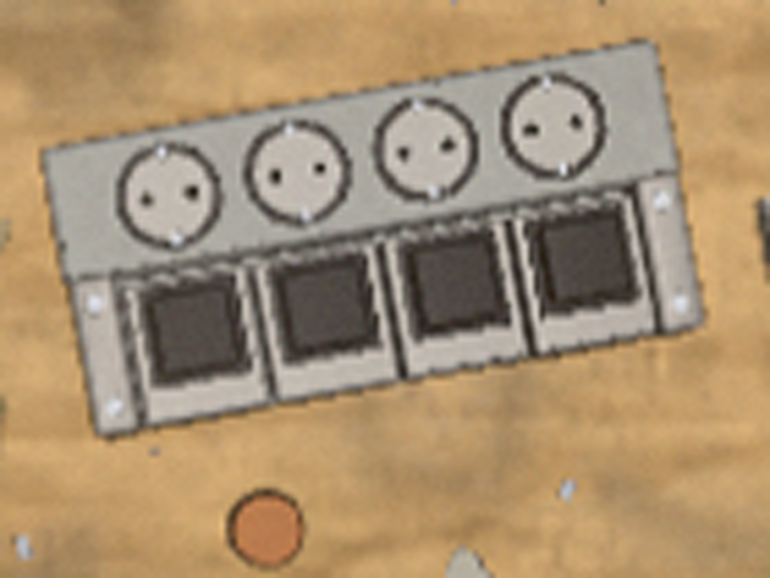

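View pics/scenec.png

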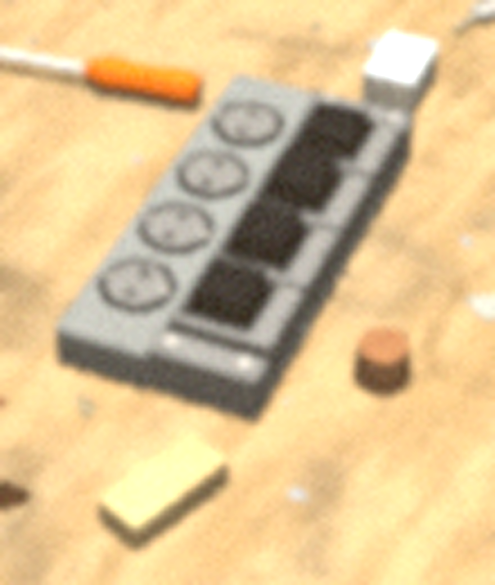

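The top crop shows key centres at (198,334), (327,308), (455,284) and (584,261). The scene crop shows them at (231,293), (268,235), (304,180) and (338,130). I'll triangulate these and check obstacle heights.

```bash
cat > h.py <<'E'
import numpy as np,cv2
from scipy.spatial.transform import Rotation as R
def und(px,i):
    k=np.array([i["k1"],0,0,0,0.]);return cv2.undistortPoints(np.float64(px).reshape(-1,1,2),i["intrinsics"],k)[:,0]
def down(yaw):  # tool z down, tool x at yaw
    x,y,z,w=(R.from_euler('z',yaw)*R.from_euler('x',np.pi)).as_quat();return [w,x,y,z]
E
python3 - <<'E'
import pickle,numpy as np,cv2
from h import *
d=pickle.load(open("d0.pkl","rb"))
t=(np.array([(198,334),(327,308),(455,284),(584,261)])+.5)/5.5-.5+[245,165]
s=(np.array([(231,293),(268,235),(304,180),(338,130)])+.5)/4.5-.5+[250,160]
P=lambda n:np.c_[d[n][2]["R"],d[n][2]["t"]]
X=cv2.triangulatePoints(P("top"),P("scene"),und(t,d["top"][2]).T,und(s,d["scene"][2]).T)
X=(X[:3]/X[3]).T;print(X.round(4))
# fix z 0.0555 with top only
i=d["top"][2];C=-i["R"].T@i["t"];D=np.c_[und(t,i),np.ones(4)]@i["R"];Y=C+D*((.0555-C[2])/D[:,2])[:,None];print(Y.round(4))
i=d["scene"][2];C=-i["R"].T@i["t"];D=np.c_[und(s,i),np.ones(4)]@i["R"];Z=C+D*((.0555-C[2])/D[:,2])[:,None];print(Z.round(4))
v=Y[0]-Y[3];print("spacing",np.linalg.norm(np.diff(Y,axis=0),axis=1),"yaw",np.degrees(np.arctan2(-v[0],v[1])))
# heights
dep=d["top"][1];i=d["top"][2];vv,uu=np.mgrid[:420:3,:560:3];n=und(np.c_[uu.ravel(),vv.ravel()],i);z=dep[vv,uu].ravel()
W=(np.c_[n,np.ones(len(n))]*z[:,None]-i["t"])@i["R"];W=W[z>0]
for x in np.arange(.2,.75,.1):
    print(round(x,1),[round(float(W[(abs(W[:,0]-x-.05)<.05)&(abs(W[:,1]-y-.05)<.05)][:,2].max(initial=0)),2) for y in np.arange(-.6,.3,.1)])
E
```

```text
[[ 0.4987  0.0458  0.0424]
 [ 0.5079 -0.0085  0.0421]
 [ 0.5161 -0.0624  0.0427]
 [ 0.5243 -0.117   0.0414]]
[[ 0.4969  0.045   0.0555]
 [ 0.5064 -0.0083  0.0555]
 [ 0.5151 -0.0614  0.0555]
 [ 0.5234 -0.1151  0.0555]]
[[ 0.4926  0.0588  0.0555]
 [ 0.501   0.0055  0.0555]
 [ 0.5089 -0.0485  0.0555]
 [ 0.516  -0.101   0.0555]]
spacing [0.05418714 0.05378352 0.05437341] yaw 9.376482106578667
0.2 [0.01, 0.34, 0.14, 0.13, 0.01, 0.01, 0.01, 0.01, 0.01]
0.3 [0.03, 0.02, 0.14, 0.04, 0.01, 0.01, 0.01, 0.01, 0.01]
0.4 [0.02, 0.02, 0.09, 0.01, 0.04, 0.06, 0.06, 0.03, 0.01]
0.5 [0.02, 0.01, 0.01, 0.03, 0.06, 0.06, 0.06, 0.03, 0.01]
0.6 [0.14, 0.15, 0.15, 0.14, 0.03, 0.03, 0.01, 0.0, 0.69]
0.7 [0.11, 0.14, 0.12, 0.1, 0.02, 0.01, 0.07, 0.66, 0.69]
```

Triangulation gives z of about 42 mm where 56 mm is stated, so one of the fixed cameras is off. The wrist camera at close range should settle it.

Run:
```python
from bench import r
from h import *
import pickle
q=down(np.radians(9.0));r.gripper_to(0.0,20)
r.movel([.256,-.515,.30],feed=.2)
out=[]
for k,p in enumerate([(.475,.035,.17),(.475,-.105,.17)]):
    if k==0: r.reach([.475,.035,.26],q)
    r.movel(p,feed=.25);r.pause(.2)
    o=r.observe();im,dep=r.get_image("wrist");out.append((o["position"],o["ee_rot"],im,dep,r.camera_info("wrist")))
    cv2.imwrite(f"pics/w{k}.png",cv2.convertScaleAbs(cv2.resize(im,(800,600),interpolation=cv2.INTER_CUBIC),alpha=1.5));print(o["time"],o["position"],o["ee_rot"],o["finger_gap"],o["ft_force"])
pickle.dump(out,open("w.pkl","wb"))
```

```text
4.1917 [0.4755732  0.03496617 0.17125075] [-3.92338365e-05  9.96921254e-01  7.84019339e-02  1.07158438e-03] 0.00046116790599595893 [ 0.10034728  0.1995352  -0.52997417]
5.15 [ 0.47512126 -0.10410205  0.170091  ] [-1.06301700e-04  9.96857556e-01  7.92148839e-02  5.41351170e-05] 0.00015716250100903962 [ 0.01898092 -0.02075295  0.0547004 ]
```

View pics/w0.png

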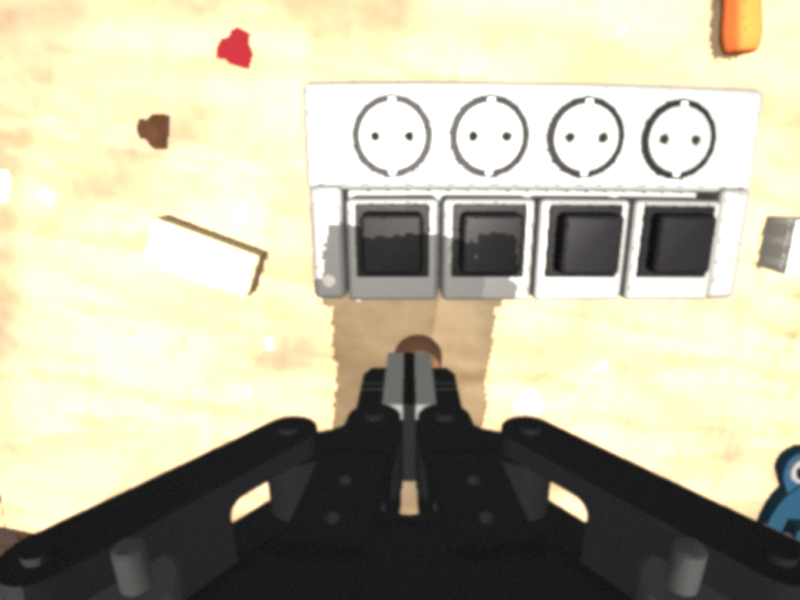

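View pics/w1.png

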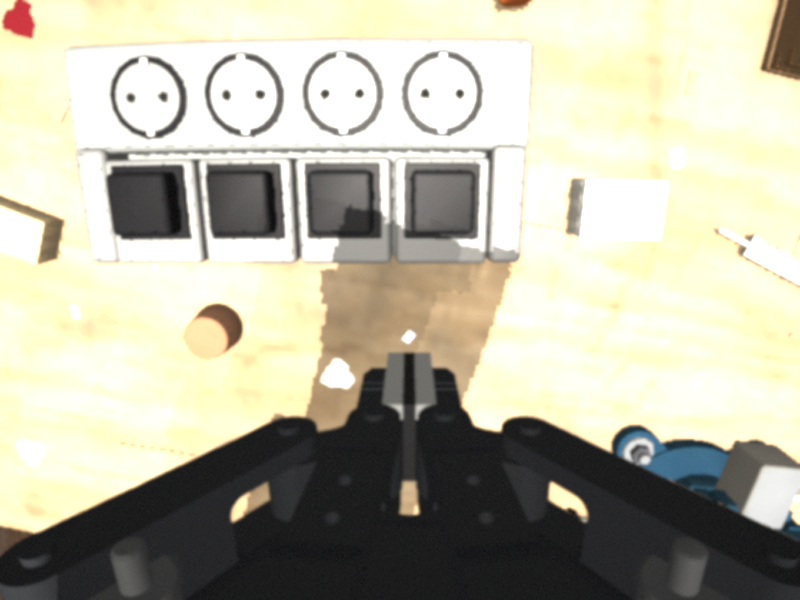

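The two wrist views show all four keys, at rows of about 240 (w0) and 203 (w1). Key columns are 393/491/591/684 in w0 and 142/239/341/444 in w1. Socket columns are 393/490/586/680 and 148/244/343/442.

Run:
```python
import pickle
from h import *
w=pickle.load(open("w.pkl","rb"))
px=[np.array([(393,241),(491,242),(591,239),(684,238),(393,136),(490,136),(586,137),(680,139)]),np.array([(142,203),(239,203),(341,202),(444,202),(148,97),(244,95),(343,93),(442,92)])]
Ps=[];U=[]
for (p,q,im,dep,i),a in zip(w,px):
    T=np.eye(4);T[:3,:3]=R.from_quat([q[1],q[2],q[3],q[0]]).as_matrix();T[:3,3]=p
    M=np.linalg.inv(T@i["T_tool_cam"]);Ps.append(M[:3]);a=(a+.5)/(10/7)-.5;u=und(a,i);U.append(u)
    C=np.linalg.inv(M);D=np.c_[u,np.ones(8)]@M[:3,:3]
    z=np.array([dep[int(round(y)),int(round(x))] for x,y in a]);print("depth",(C[:3,3]+D*z[:,None]).round(4).tolist())
X=cv2.triangulatePoints(Ps[0],Ps[1],U[0].T,U[1].T);X=(X[:3]/X[3]).T;print(X.round(4))
```

```text
depth [[0.5013, 0.0473, 0.0568], [0.509, -0.0052, 0.0563], [0.5195, -0.0587, 0.0569], [0.5283, -0.1134, 0.0516], [0.5561, 0.0564, 0.0315], [0.5648, 0.0026, 0.0325], [0.5734, -0.0514, 0.0323], [0.582, -0.1055, 0.0331]]
depth [[0.5002, 0.0452, 0.0558], [0.5081, -0.0079, 0.0565], [0.5167, -0.0614, 0.0549], [0.5252, -0.1154, 0.0531], [0.5561, 0.0559, 0.0332], [0.5646, 0.0025, 0.0312], [0.5737, -0.0519, 0.0307], [0.5827, -0.1057, 0.0316]]
[[ 0.5     0.0473  0.0517]
 [ 0.5079 -0.0062  0.0513]
 [ 0.5177 -0.061   0.0515]
 [ 0.5265 -0.1158  0.0481]
 [ 0.5561  0.0563  0.0323]
 [ 0.5647  0.0024  0.0314]
 [ 0.5737 -0.0519  0.0309]
 [ 0.5823 -0.1056  0.0329]]
```

Both methods agree on the keys in xy. By depth, keys 1–3 stand at about 56 mm and the rightmost at about 52 mm. Next is the guarded tapping.

```bash
cat > tap.py <<'E'
from bench import r
from h import *
def fz(n=8):
    a=[]
    for _ in range(n): r.pause(.01);a.append(r.observe()["ft_force"][2])
    return np.mean(a),np.std(a)
K=[(.5008,.0462),(.5087,-.0067),(.5178,-.0605),(.5266,-.1147)]
def tap(x,y,zs=.0595,thr=1.0,zmin=.0505):
    r.movel([x,y,.075],feed=.15);r.movel([x,y,zs],feed=.05);r.pause(.2);b,_=fz(12)
    z=zs;log=[]
    while z>zmin:
        z-=.0006;r.movel([x,y,z],feed=.02);f,s=fz();p=r.observe()["position"][2];log.append((round(z,4),round(float(p),4),round(float(f-b),2)))
        if f-b>thr:break
    r.pause(.05);f,s=fz();r.movel([x,y,.075],feed=.1)
    print("base",round(float(b),2),"noise",round(float(s),2),log[-6:],"hold",round(float(f-b),2),"t",r.observe()["time"],flush=True);return f-b>thr*.6
E
python3 - <<'E'
from tap import *
r.reach([*K[0],.10],down(np.radians(9.2)))
print(tap(*K[0]))
E
```

```text
base -0.01 noise 0.75 [(0.0589, 0.0589, -0.05), (0.0583, 0.0583, 0.13), (0.0577, 0.0577, -0.09), (0.0571, 0.0571, -0.01), (0.0565, 0.0565, -0.07), (0.0559, 0.0559, 1.76)] hold 1.94 t 9.3417
True
```

Run:
```python
from tap import *
for k in K[1:]:
    if not tap(*k,zs=.058): print("no contact");break
```

```text
base -0.1 noise 0.38 [(0.0574, 0.0574, 0.14), (0.0568, 0.0568, 0.33), (0.0562, 0.0562, 0.3), (0.0556, 0.0556, 1.69)] hold 2.3 t 12.3667
base 0.17 noise 0.56 [(0.0574, 0.0574, -0.32), (0.0568, 0.0568, -0.03), (0.0562, 0.0562, -0.1), (0.0556, 0.0557, 1.98)] hold 2.0 t 15.4
base 0.26 noise 0.69 [(0.055, 0.055, -0.3), (0.0544, 0.0544, -0.22), (0.0538, 0.0538, -0.45), (0.0532, 0.0532, -0.36), (0.0526, 0.0526, -0.34), (0.052, 0.0522, 4.5)] hold 4.78 t 20.375
```

Key 4, the rightmost, is the latched one: firm at 52 mm. Now the firm press.

Run:
```python
from tap import *
x,y=K[3]
r.movel([x,y,.054],feed=.08)
for z in(.0505,.0495,.0488):
    r.movel([x,y,z],feed=.02);r.pause(.15);print(z,r.observe()["position"][2],fz()[0])
    if r.observe()["position"][2]<.0491:break
r.movel([x,y,.075],feed=.08);r.pause(.2)
print(tap(x,y,zs=.058))
r.movel([x,y,.15],feed=.15);r.pause(.3);o=r.observe();print(o["time"],o["ft_force"])
p=np.array([.475,-.105,.17]);r.movel(p,feed=.2);r.pause(.2)
im,_=r.get_image("wrist");cv2.imwrite("pics/end.png",im)
```

```text
0.0505 0.05086058215650467 8.116369917290237
0.0495 0.04987265782255287 8.61958916246262
0.0488 0.049256576537635634 9.982268360429536
base -0.28 noise 0.64 [(0.0574, 0.0574, -0.13), (0.0568, 0.0568, 0.5), (0.0562, 0.0562, 0.22), (0.0556, 0.0556, 2.64)] hold 2.49 t 25.7083
True
26.6583 [0.44707075 0.22680902 0.77411047]
```

View pics/end.png

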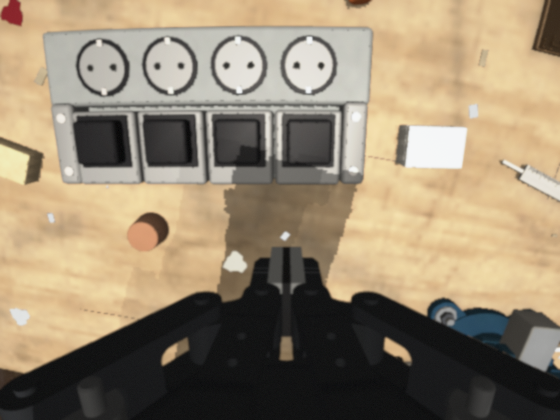

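Key 4, at (311,140), now makes contact at about 56 mm like the others. Block, cork (147,232) and carton (436,147) are where they were.

```bash
python3 -c "
from bench import r
print(r.finish_job())"
```

```text
the job is handed in; nothing more can be done
None
```

I tapped all four keys from left to right, found the rightmost one latched, and pressed it free; a second tap met it level with the others at about 56 mm, and I handed the job in at about 27 s (no verdict was returned).

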